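Refit and prove the taper plug of an ink filler's cock

ROBOT

A 6-joint arm with a two-finger parallel gripper is mounted at the origin on the work surface. World frame = base frame: x ahead of the robot, y to its left, z up, the work surface at z = 0. Lengths are in m, angles in rad, forces in N, time in s.
With the tool pointing down it reaches from about 0.35 to 0.975 m from the base axis. Payload 4.9 kg.
Tool frame: the origin (TCP) lies midway between the tips of the shut fingers; the grasp point (between the pads) lies behind it (manip.grasp_offset is the y of the grasp point in the tool frame, in m); y points along the fingers, z is the direction in which the jaws open and shut, and the axes are right-handed (so a half turn about y gives the same grasp; the last joint's range is limited). The gripper opens to 85 mm and grips with 20 to 120 N. Pads are 22 mm wide; open, the fingers measure 114 mm over their backs; the gripper's body (76 mm by 85 mm) begins 54 mm behind the grasp point. The pads swing forward as they close: fully open they stand 13 mm farther back than shut.
Start: joints at [1.202, 0.053, 1.613, -0, 1.476, -0.119], TCP at [0.154, 0.606, 0.231] pointing down, gripper open.
Joint ranges: [-3.01, 3.01], [-1.01, 2.22], [0.06, 2.58], [-1.02, 4.17], [0.09, 2.62], [-3.14, 3.14]. Speed limits (rad/s): [2.57, 2.57, 3.14, 3.14, 3.14, 3.14].

INTERFACE

Orientations are given as a unit quaternion [w, x, y, z].
In Python, from plant import manip gives the robot as it stands. The module is installed in compiled form; this text tells all that it offers.
- The arm moves only by the shell command python3 -m jog 'ROWS'. ROWS is a JSON object of lists of equal length, an entry for each row: "offset": the shift along the world's x, y, z in units of 50 mm (1.0 is 50 mm), a list of three; "angular": the turn, a rotation vector about the world's x, y, z in units of 6 degrees (1.0 is 6 degrees), a list of three; "jaw": the finger opening in mm, from 0 to 85.4. In form: {"offset": [[tx, ty, tz], ...], "angular": [[ax, ay, az], ...], "jaw": [jaw, ...]}. A call has 1 to 12 rows; each row shifts and turns the commanded pose from where the row before left it; what a row does not reach is not made up. A row lasts 1/10 s, in which the tool goes at most 50 mm and 8.59 degrees, less where a joint would pass 70% of its speed; a pose out of reach is approached as far as the arm can. A call is refused whole if a number of a shift passes 1 or a number of a turn 1, either way. A call with a gripper value outside its range is refused whole. The fingers move at their own pace and stop on an object; the grip force is fixed at half the most. Time passes only in rows, so rows that do not move let the fingers close. It gives the time, the measured TCP pose, the force and the opening at its end, in the units of the state.
- manip.state(): the state, without advancing time (a new reading comes with each control period).
- manip.grab_frame(name): name is "side" or "top" or "wrist"; returns the picture (400x640x3 uint8, blue, green, red); there is no depth.
- manip.camera_model(name): a dict with "fx", "fy", "cx", "cy" (pixels), "rvec" (rotation vector, rad) and "tvec" (3), from world to camera coordinates, as OpenCV has them; the wrist camera has in their place "mount" (4x4, takes a point from camera to tool coordinates, whose origin is the TCP and whose axes are the tool frame's). Camera axes: x right, y down, z forward; pixel columns grow to the right and rows downward; lengths in m; the calibration is good to about 2 mm. The wrist camera is an equidistant fisheye: a pixel r from the principal point sees the ray r / f radians off the axis. A picture is of the moment at which its call begins: read the wrist's pose just before it. camera_model takes no time and is no camera call.
- manip.job_done(): hands the job in, once; it reports no verdict.
The state is a dict: "time": time; "joint_pos": joint angles; "joint_vel": joint speeds; "joint_efforts": joint torques, N m; "tool_pos": TCP position; "tool_rot": TCP orientation; "contact_force": force on the tool from outside, world axes, zero at the start; "ft_torque": the same for the moment, N m; "gripper_width": opening from 0.0 (shut) to 1.0 (fully open).
Only numpy, scipy, OpenCV 4.12 (cv2) and the standard library are available. Lean on these libraries where they do the work, as an engineer would, in place of code of your own. Each camera call takes 0.05 s, during which the arm holds its last target.

TASK

Take the washed tapered plug by its tee handle, lower it into the ink filler's cock with the handle half open, and press it home with a steady push of about 15 N so that the greased taper beds fully down, without forcing it; then ease the push off to some 5 N. Keeping it down, rock it to prove that it is free: turn the handle gently open until the lug just bears on the open stop, then back until the lug bears on the shut stop, and leave it there, shut and fully home, with the plug let go. Leave the bottles and the ink pot as they stand.

Things in the scene. Friction and masses are not known exactly. Their poses are not given: they have to be found in the camera images.
- filler: Bench ink filler, fixed. Grey base plate (x 130 mm, y -130 to +310 mm, 8 mm thick) with a steel plug cock on a post, a hopper and a spout in line along y. Origin: on the table below the cock's upright axis; z up, +y along the pipe to the hopper, -y to the spout 85 mm off (pipe and clamps up to 123 mm high). The cock's body is a 52 mm steel cylinder, its top face 134 mm up.
- seat (a point): Centre of the bore's mouth in the cock's top face, 134 mm above the table. The upright conical bore matches the plug: 35.5 mm diameter at the mouth, 1 mm less for every 4 mm of depth, 54 mm deep. Same axes as the filler.
- lug_gap (a point): Middle of the lug's gap, level with the mouth, 22.5 mm from the axis, midway between the filler's -y and +x. Round the mouth, 20 to 26 mm from the axis, the rim stands 8 mm proud, save in this gap, which lets the lug swing a quarter turn from -y (shut) to +x (open). A lug set down elsewhere rides on the rim, the plug 5 mm or more too high.
- stop_shut_face (a point): The shut stop: upright end face of the gap on its -y side. With the lug on it the plug's x, y axes point as the filler's do (turned 0): handle bar square across the pipe.
- stop_open_face (a point): The open stop: upright end face of the gap on its +x side. With the lug on it the plug is turned 1.571 rad counter-clockwise (from above) from shut: handle bar along the pipe. Half open is 0.785.
- plug_mid (a point): Loose steel plug, 0.2 to 0.33 kg, 92 mm tall, stands on its small end in the tray. Point on its axis, 46 mm above its foot; it meets seat, within 1 mm, when fully home (only the cone stops it). z up. Cone 24 mm diameter at the foot to 36 mm at 48 mm, then a 36 mm shoulder to 54 mm, a 16 mm neck, the handle. Wedging makes the cone bear on its seat with 4 to 8 times the push.
- plug_grip (a point): Centre of the plug's tee handle, on its axis, 38 mm above plug_mid, same axes. A flat bar 80 mm long along the plug's x, 12 mm wide along its y, 16 mm high: grip it here from above, fingers closing along the plug's y.
- plug_lug (a point): The plug's one stop lug, square to the handle: juts from the shoulder along the plug's -y to 27 mm from the axis, 8 mm wide, 6 mm high; this point is 22.5 mm from the axis, 52 mm above the foot. Greased, the seated plug turns with under 0.1 N m at a 5 N push; at a stop the moment climbs at once (0.2 N m is about 9 N on the lug).
- tray: Aluminium tray in which the plug stands, fixed: 220 mm along its x, 260 mm along its y, walls 22 mm high, floor 3 mm thick. Origin: centre of its underside, on the table.
- hopper_top (a point): Top of the knob on the covered steel hopper, 258 mm above the table, 235 mm from the cock's axis along the filler's +y. The hopper is 124 mm in diameter. Keep clear.
- dropper_mid (a point): Amber dropper bottle, 28 mm diameter, 66 mm high, loose on the base plate under the spout; its centre. Leave it alone.
- squeeze_mid (a point): Pink squeeze bottle, 48 mm diameter, 130 mm high, loose on the table; its centre. Leave it alone.
- pot_mid (a point): Dark green open ink pot, 52 mm diameter, 45 mm high, loose on the table; its centre. Leave it alone.
Not all that is in view belongs to the job. Of the things that look like the part that bears plug_mid, take the one that is farthest to the robot's left at the start.

How it is judged:
By the outcome, as a careful person would: the job done as asked, in the order asked, and still so for the second after the job is handed in, with the robot touching nothing.
It also fails if it takes over 72 s, if anything falls off the work surface, if the arm or the gripper's body presses on something with over 40 N, if the wrist force passes 120 N, or if a joint passes its speed limit or range.

## Working session

There is one attempt and no reset: what is moved stays moved. The work goes in short steps, Python scripts to look and compute and a shell command to move; the robot and the scene stay as the last step left them, time stands still between calls to the robot, and variables do not carry over. Pictures are saved under pics/ and viewed, and the job is handed in when it is done.

```bash
mkdir -p pics; ls; python3 - <<'E'
from plant import manip
import cv2
print(manip.state(), manip.grasp_offset)
for n in ("side","top","wrist"):
    print(n, manip.camera_model(n))
    cv2.imwrite(f"pics/{n}0.png", manip.grab_frame(n))
E
```

```text
pics
{'time': 0.0, 'joint_pos': array([ 1.20197806e+00,  5.33620154e-02,  1.61428543e+00, -2.92605396e-05,
        1.47602140e+00, -1.19005537e-01]), 'joint_vel': array([-0.00097945,  0.00094383,  0.00018621, -0.00025651, -0.00158344,
       -0.00065087]), 'joint_efforts': array([-2.35496473e-04, -3.93695605e+01, -3.70167160e+01, -2.11681827e-04,
        6.94980263e-03, -9.62461087e-06]), 'tool_pos': array([0.15429756, 0.60500808, 0.23006495]), 'tool_rot': array([-0.70088289,  0.7023125 , -0.0882589 ,  0.08792435]), 'contact_force': array([ 0.56528512, -0.28367209, -0.51422171]), 'ft_torque': array([-0.03241676, -0.04258118, -0.00763051]), 'gripper_width': 0.9992242904343309} -0.0187
side {'fx': 363.2805515999781, 'fy': 363.2805515999781, 'cx': 318.5733876474978, 'cy': 199.49815955392936, 'rvec': array([ 2.09711011, -0.17021441,  0.11347196]), 'tvec': array([-0.4915177 ,  0.12792549,  1.03263912])}
top {'fx': 372.5634573670467, 'fy': 372.5634573670467, 'cx': 324.5668608089828, 'cy': 197.06291130157692, 'rvec': array([ 2.11592878, -2.10884647,  0.19659186]), 'tvec': array([-0.09397975,  0.51236469,  1.33460933])}
wrist {'fx': 309.70691628693146, 'fy': 309.70691628693146, 'cx': 318.6733520735459, 'cy': 196.36090049901787, 'mount': array([[-2.90917621e-04,  9.54918490e-01,  2.96867972e-01,
        -7.50232839e-02],
       [-3.34535461e-04, -2.96868061e-01,  9.54918448e-01,
        -1.43703006e-01],
       [ 9.99999902e-01,  1.78489739e-04,  4.05818247e-04,
         8.34968965e-04],
       [ 0.00000000e+00,  0.00000000e+00,  0.00000000e+00,
         1.00000000e+00]])}
```

View pics/top0.png

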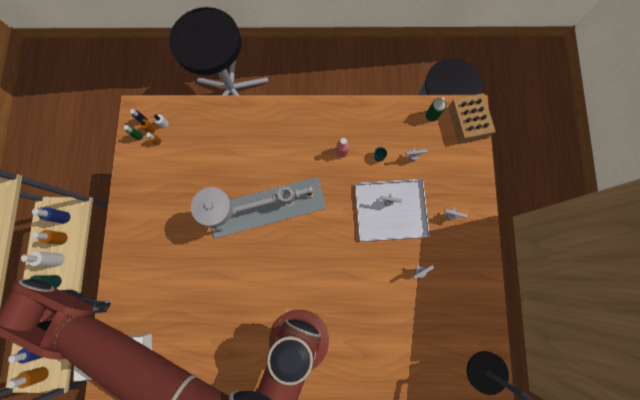

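View pics/side0.png

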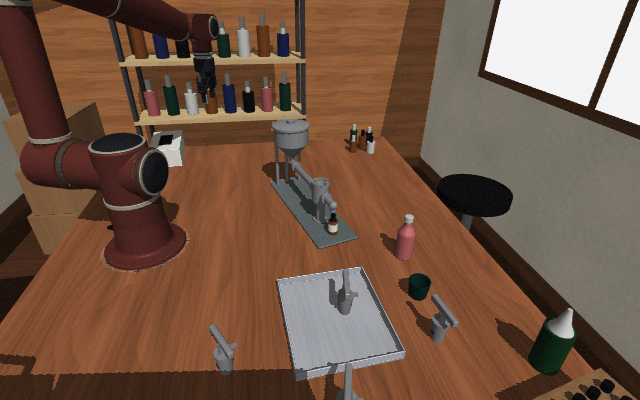

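View pics/wrist0.png

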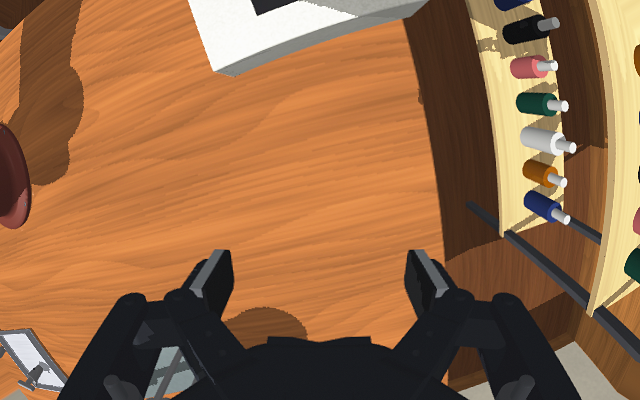

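```bash
cat > h.py <<'E'
import numpy as np, cv2
from scipy.spatial.transform import Rotation as R
from plant import manip
def ray(n,u,v,st=None):
    m=manip.camera_model(n)
    if n!="wrist":
        d=np.array([(u-m['cx'])/m['fx'],(v-m['cy'])/m['fy'],1.])
        M=R.from_rotvec(m['rvec']).as_matrix()
        return -M.T@m['tvec'], M.T@d
    a=np.array([u-m['cx'],v-m['cy']])/m['fx']; r=np.linalg.norm(a)
    d=np.r_[a/r*np.sin(r),np.cos(r)] if r>1e-9 else np.array([0,0,1.])
    T=tool(st)@m['mount']
    return T[:3,3],T[:3,:3]@d
def tool(st):
    q=np.array(st['tool_rot']);T=np.eye(4);T[:3,:3]=R.from_quat(q[[1,2,3,0]]).as_matrix();T[:3,3]=st['tool_pos'];return T
def at(n,u,v,z,st=None):
    o,d=ray(n,u,v,st); return o+d*(z-o[2])/d[2]
def proj(n,p,st=None):
    m=manip.camera_model(n);p=np.array(p,float)
    if n!="wrist":
        c=R.from_rotvec(m['rvec']).as_matrix()@p+m['tvec']
        return np.array([m['fx']*c[0]/c[2]+m['cx'],m['fy']*c[1]/c[2]+m['cy']])
    T=np.linalg.inv(tool(st)@m['mount']);c=T[:3,:3]@p+T[:3,3]
    th=np.arctan2(np.hypot(c[0],c[1]),c[2]);k=th*m['fx']/np.hypot(c[0],c[1])
    return np.array([c[0]*k+m['cx'],c[1]*k+m['cy']])
def crop(src,dst,x0,y0,x1,y1,k):
    im=cv2.imread(src)[y0:y1,x0:x1]
    cv2.imwrite(dst,cv2.resize(im,None,fx=k,fy=k,interpolation=cv2.INTER_CUBIC))
def see(n,tag):
    st=manip.state(); im=manip.grab_frame(n); cv2.imwrite(f"pics/{tag}.png",im)
    import pickle; pickle.dump(st,open(f"pics/{tag}.pkl","wb")); return st
def load(tag):
    import pickle; return pickle.load(open(f"pics/{tag}.pkl","rb"))
E
python3 - <<'E'
from h import *
crop("pics/top0.png","pics/top0a.png",340,140,470,290,4)
crop("pics/top0.png","pics/top0b.png",185,170,335,245,5)
crop("pics/side0.png","pics/side0b.png",260,110,360,250,4)
for p in [(388,199),(415,153),(455,213),(422,272)]: print(p,at("top",*p,0.085))
E
```

```text
(388, 199) [ 0.49908794 -0.32177465  0.085     ]
(415, 153) [ 0.67265003 -0.42644608  0.085     ]
(455, 213) [ 0.44861755 -0.55947012  0.085     ]
(422, 272) [ 0.2411746  -0.43213348  0.085     ]
```

View pics/top0a.png

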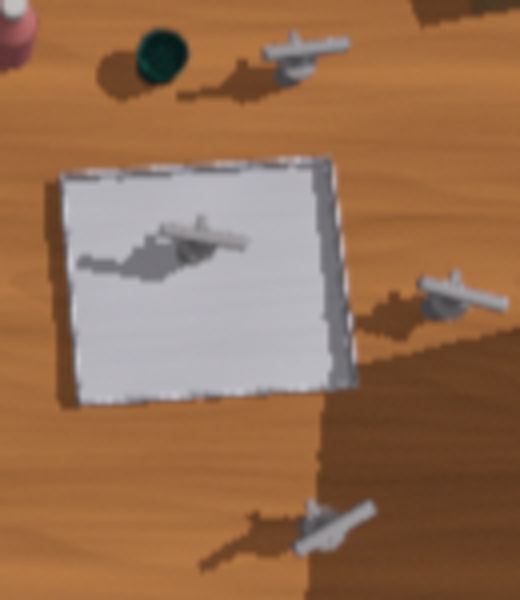

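View pics/top0b.png

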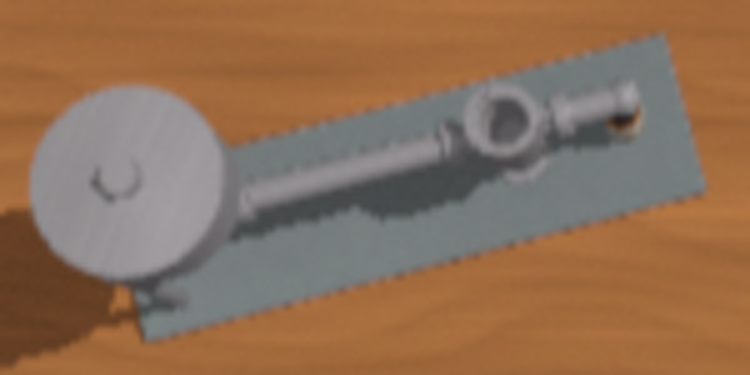

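View pics/side0b.png

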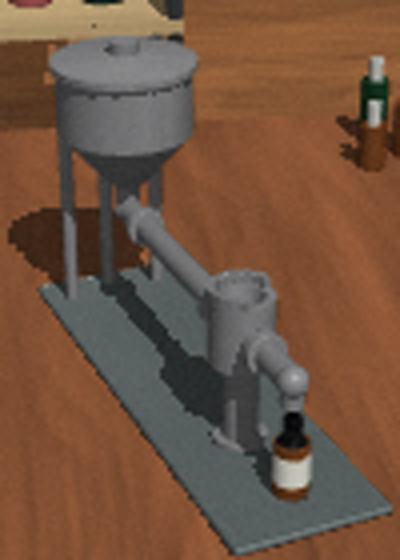

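```bash
python3 - <<'E'
from h import *
a=at("top",380.5,197.5,.095);b=at("top",401.7,200.75,.095)
print("handle",a,b,np.linalg.norm(a-b),(a+b)/2,np.degrees(np.arctan2(*(a-b)[[1,0]])))
s=at("top",285.4,194.2,.138);k=at("top",185+118/5,170+180/5,.258)
print("seat",s,"knob",k,k-s,np.linalg.norm((k-s)[:2]),"yaw",np.degrees(np.arctan2(*(k-s)[[1,0]]))-90)
for c in [(663,35),(705,188),(147,340)]: print(at("top",185+c[0]/5,170+c[1]/5,.008))
s2=at("side",260+243/4,110+288/4,.138);print("seat side",s2)
st=manip.state();print(tool(st)[:3,:3])
print(at("side",349,272,.095))
E
```

```text
handle [ 0.50255999 -0.29347184  0.095     ] [ 0.49086955 -0.3689145   0.095     ] 0.07634305492127254 [ 0.49671477 -0.33119317  0.095     ] 81.19161888761592
seat [0.50499784 0.0432551  0.138     ] knob [0.44167113 0.26971739 0.258     ] [-0.06332671  0.2264623   0.12      ] 0.2351498322177325 yaw 15.622833800837341
[ 0.60033041 -0.06439002  0.008     ]
[ 0.48017339 -0.09738823  0.008     ]
[0.3631169  0.32209828 0.008     ]
seat side [0.51116977 0.04475107 0.138     ]
[[ 9.68961000e-01 -5.70142551e-04  2.47212977e-01]
 [-2.47213573e-01 -1.52564635e-03  9.68959814e-01]
 [-1.75285645e-04 -9.99998674e-01 -1.61923879e-03]]
[ 0.5138069  -0.30502157  0.095     ]
```

Four tee-handled plugs: (390,199) in the tray, (415,153), (455,213), (422,272) on the table. The tray one has the largest y (farthest left) and is the one standing in the tray; the enlarged crop confirms it, with the lug pointing up-image (+x). The seat is at about (285,194). I'll go above the filler first to measure it with the wrist camera.

```bash
python3 -m jog '{"offset":[[0,0,0.9],[0,0,0.9],[0,0,0.9],[0.2,-0.3,0.7],[0.42,-0.7,0],[0.42,-0.7,0],[0.42,-0.7,0],[0.42,-0.7,0],[0.42,-0.7,0],[0.42,-0.7,0]],"angular":[[0,0,-0.9],[0,0,-0.9],[0,0,-0.9],[0,0,-0.9],[0,0,-0.9],[0,0,-0.9],[0,0,-0.9],[0,0,-0.9],[0,0,-0.9],[0,0,-0.9]],"jaw":[85,85,85,85,85,85,85,85,85,85]}'; python3 -m jog '{"offset":[[0.42,-0.7,0],[0.42,-0.7,0],[0.42,-0.7,0],[0.42,-0.7,0],[0.42,-0.7,0],[0.42,-0.7,0],[0.42,-0.7,0],[0.42,-0.7,0],[0.42,-0.7,0],[0,0,0]],"angular":[[0,0,-0.9],[0,0,-0.9],[0,0,-0.9],[0,0,-0.9],[0,0,-0.9],[0,0,-0.9],[0,0,-0.9],[0,0,-0.9],[0,0,-0.9],[0,0,0]],"jaw":[85,85,85,85,85,85,85,85,85,85]}'; python3 - <<'E'
from h import *
st=manip.state();T=tool(st);print(T.round(4))
E
```

```text
time: 1.15
tool_pos: [0.2909, 0.3791, 0.4009]
tool_rot: [-0.584, 0.585, -0.398, 0.398]
contact_force: [0.9, 0.0, -0.3]
gripper_width: 0.99
time: 2.15
tool_pos: [0.4807, 0.0622, 0.3999]
tool_rot: [0.367, -0.369, 0.604, -0.604]
contact_force: [0.3, -0.2, 0.4]
gripper_width: 0.998
[[-0.4588 -0.0021  0.8885  0.4807]
 [-0.8885 -0.0011 -0.4588  0.0622]
 [ 0.0019 -1.     -0.0013  0.3999]
 [ 0.      0.      0.      1.    ]]
```

```bash
python3 -m jog '{"offset":[[0.16,-0.13,-0.7],[0.16,-0.13,-0.7],[0.16,-0.12,-0.6],[0,0,0],[0,0,0]],"angular":[[0,0,-0.4],[0,0,0],[0,0,0],[0,0,0],[0,0,0]],"jaw":[85,85,85,85,85]}'; python3 - <<'E'
from h import *
st=see("wrist","w1");print(st['tool_pos'])
E
```

```text
time: 2.65
tool_pos: [0.503, 0.0472, 0.3015]
tool_rot: [0.357, -0.358, 0.61, -0.61]
contact_force: [-0.3, -0.1, 0.3]
gripper_width: 0.999
[0.50304998 0.0471724  0.30145382]
```

View pics/w1.png

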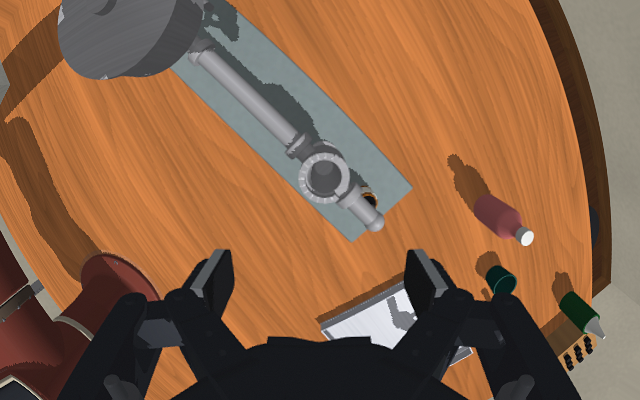

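```bash
python3 - <<'E'
from h import *
crop("pics/w1.png","pics/w1a.png",280,125,400,245,6)
E
```

```text
(no output)
```

View pics/w1a.png

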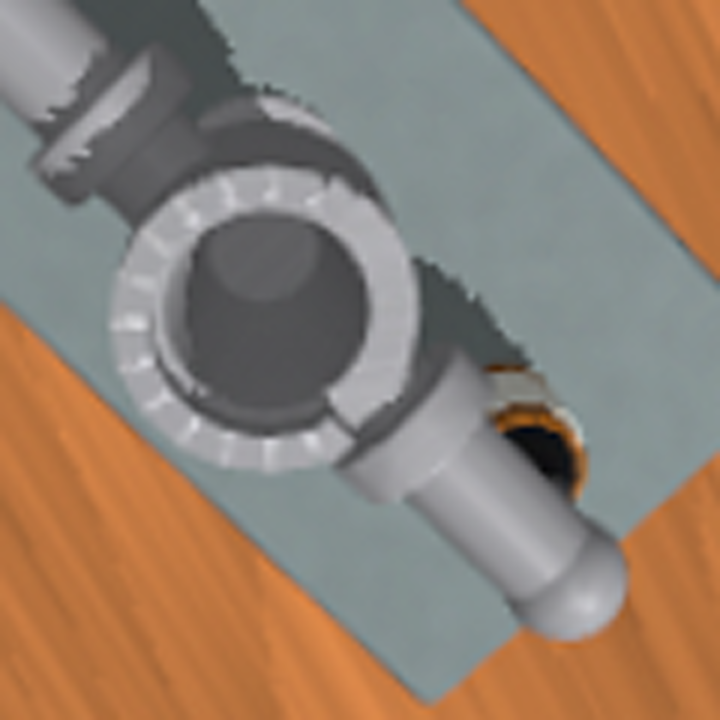

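```bash
python3 - <<'E'
from h import *
from scipy.optimize import least_squares
st=load("w1")
f=lambda p:(280+p[0]/6,125+p[1]/6)
def rad(pts,z): return [at("wrist",*f(p),z,st)[:2] for p in pts]
A=rad([(111,322),(128,395),(175,445),(265,472),(150,235),(230,170)],.142)
B=rad([(418,300),(410,360),(395,220)],.134)
C=rad([(160,320),(225,405)],.142) # inner rim 20
r=least_squares(lambda c:[1000*(np.hypot(*(p-c[:2]))-.026) for p in A+B],[.505,.043])
print(r.x,r.fun.round(2)); c=r.x
print([np.hypot(*(p-c)) for p in C])
p1=at("wrist",351.7,242.5,.008,st)[:2];p2=at("wrist",412,187,.008,st)[:2]
print(p1,p2,np.linalg.norm(p1-p2),np.degrees(np.arctan2(*(p2-p1)[::-1])))
# predicted relative to c
for y in (14.5,15.5,16.5):
    M=R.from_euler('z',y,degrees=True).as_matrix()[:2,:2]; print(y,(M.T@(p1-c)),(M.T@(p2-c)))
q=at("wrist",*f((570,590)),.1,st)[:2];print("spout",np.hypot(*(q-c)),np.degrees(np.arctan2(*(q-c)[::-1]))+90)
for p in [(335,408),(333,185)]:
    s=at("wrist",*f(p),.142,st)[:2]-c;print("face",np.hypot(*s),np.degrees(np.arctan2(*s[::-1])))
# overlay using yaw 15.6
im=cv2.imread("pics/w1a.png")
def dr(P,col):
    u=(proj("wrist",P,st)-[280,125])*6; cv2.circle(im,tuple(int(x) for x in u),2,col,-1)
for t in np.radians(np.arange(0,360,6)):
    for rr,z,col in((.026,.142,(0,0,255)),(.026,.134,(0,255,255)),(.01775,.134,(0,255,0)),(.020,.142,(255,0,0))):
        dr([c[0]+rr*np.cos(t),c[1]+rr*np.sin(t),z],col)
cv2.imwrite("pics/w1o.png",im)
E
```

```text
[0.50917075 0.04481258] [ 0.51  0.87  0.6   0.19 -0.98  1.05  0.03  0.17  1.16]
[np.float64(0.018263262139125703), np.float64(0.015948743010856303)]
[ 0.48248996 -0.09582905] [ 0.60451222 -0.06029494] 0.1270909267264315 16.23609325835653
14.5 [-0.06104479 -0.12948153] [ 0.0659878  -0.12563119]
15.5 [-0.06329526 -0.12839643] [ 0.06378518 -0.12676371]
16.5 [-0.06552644 -0.12727222] [ 0.06156314 -0.1278576 ]
spout 0.0905299219893815 14.23656410205524
face 0.018593321082749182 -81.39721342157362
face 0.026023604729233093 36.85608194777404
```

View pics/w1o.png

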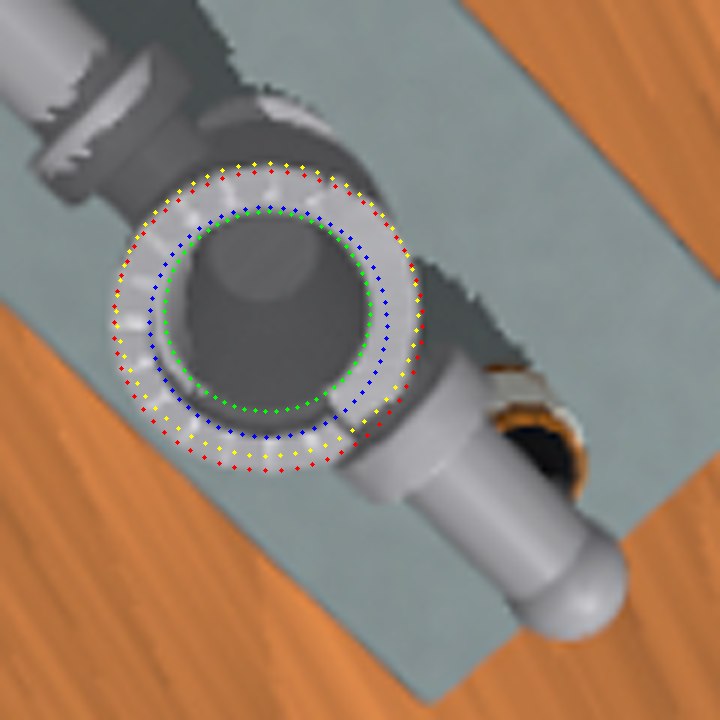

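```bash
python3 -m jog '{"offset":[[0,-0.84,0],[0,-0.84,0],[0,-0.84,0],[0,-0.84,0],[0,-0.84,0],[0,-0.84,-0.2],[0,-0.84,-0.3],[0,-0.84,-0.3],[-0.1,-0.84,-0.3],[0,0,-0.3],[0,0,0],[0,0,0]],"angular":[[0,0,0.4],[0,0,0.4],[0,0,0.4],[0,0,0.4],[0,0,0.4],[0,0,0.4],[0,0,0.4],[0,0,0.4],[0,0,0.4],[0,0,0],[0,0,0],[0,0,0]],"jaw":[85,85,85,85,85,85,85,85,85,85,85,85]}'; python3 - <<'E'
from h import *
st=see("wrist","w2");print(st['tool_pos'],np.degrees(np.arctan2(*tool(st)[[1,0],2])))
print(proj("wrist",[.497,-.331,.095],st))
E
```

```text
time: 3.9
tool_pos: [0.4993, -0.3306, 0.2329]
tool_rot: [-0.466, 0.465, -0.532, 0.533]
contact_force: [-0.7, -0.1, 1.1]
gripper_width: 0.996
[ 0.49925722 -0.3305741   0.23291926] -7.6545247156971925
[315.14202716 185.98531751]
```

View pics/w2.png

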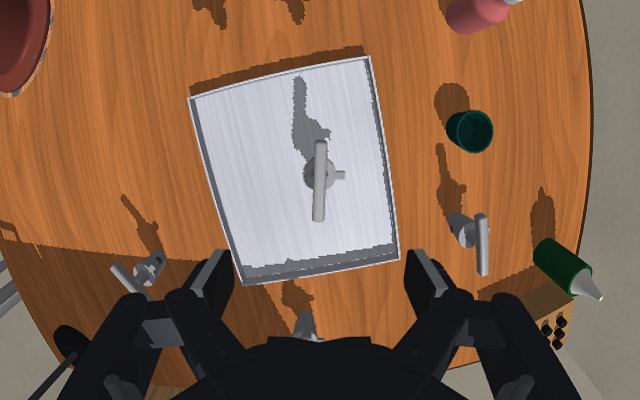

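```bash
python3 - <<'E'
from h import *
crop("pics/w2.png","pics/w2a.png",270,125,370,235,6)
E
```

```text
(no output)
```

View pics/w2a.png

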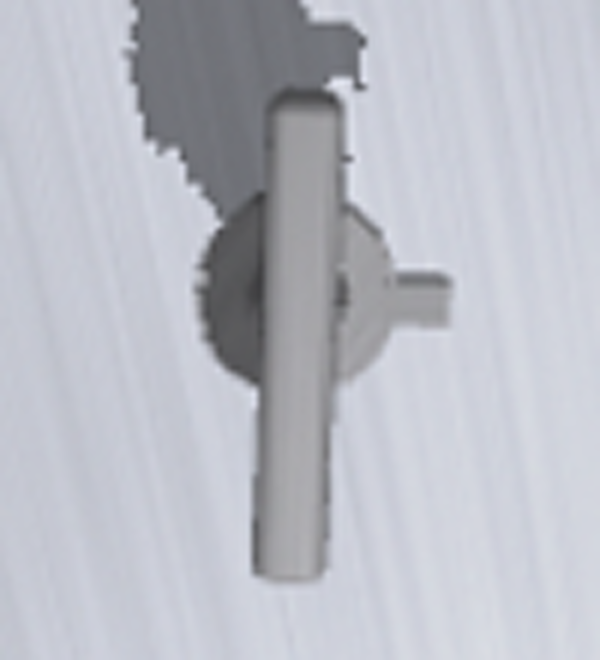

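```bash
python3 - <<'E'
from h import *
st=load("w2")
f=lambda p:(270+p[0]/6,125+p[1]/6)
a=at("wrist",*f((306,106)),.095,st);b=at("wrist",*f((290,576)),.095,st)
yaw=np.degrees(np.arctan2(*(a-b)[[1,0]]))
print(a,b,np.linalg.norm(a-b),(a+b)/2,yaw)
# lug tip end, top z=.003+.055
l=at("wrist",*f((450,301)),.058,st);c=(a+b)/2
print("lug",np.hypot(*(l-c)[:2]),np.degrees(np.arctan2(*(l-c)[[1,0]])))
# overlay
im=cv2.imread("pics/w2a.png")
M=R.from_euler('z',yaw,degrees=True).as_matrix()
def dr(x,y,z,col):
    P=np.array([c[0],c[1],0])+M@[x,y,0];P[2]=z
    u=(proj("wrist",P,st)-[270,125])*6; cv2.circle(im,tuple(int(v) for v in u),3,col,-1)
for x in np.linspace(-.04,.04,15):
    for y in(-.006,.006): dr(x,y,.095,(0,0,255))
for t in np.radians(np.arange(0,360,8)): dr(.018*np.cos(t),.018*np.sin(t),.057,(0,255,0))
for x in(-.004,.004):
    dr(x,-.027,.058,(255,0,0))
cv2.imwrite("pics/w2o.png",im)
E
```

```text
[ 0.50785952 -0.29103753  0.095     ] [ 0.49525174 -0.3665823   0.095     ] 0.07658960466450448 [ 0.50155563 -0.32880992  0.095     ] 80.52514413599731
lug 0.027058313529604177 -9.850532122422655
```

View pics/w2o.png

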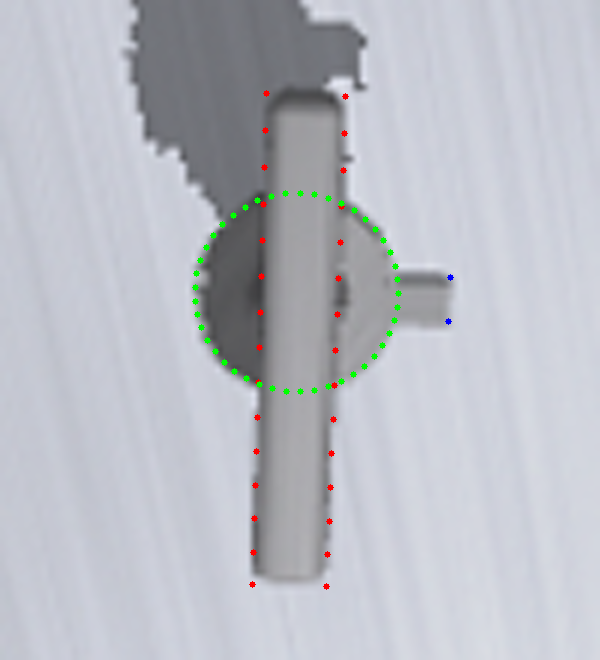

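```bash
python3 -m jog '{"offset":[[0.046,0.036,-0.6],[0,0,-0.6],[0,0,-0.6],[0,0,-0.5],[0,0,-0.4],[0,0,-0.3],[0,0,0],[0,0,0],[0,0,0]],"angular":[[0,0,-0.31],[0,0,0],[0,0,0],[0,0,0],[0,0,0],[0,0,0],[0,0,0],[0,0,0],[0,0,0]],"jaw":[60,50,50,50,50,50,50,50,50]}'; python3 - <<'E'
from h import *
st=see("wrist","w3");print(st['tool_pos'],np.degrees(np.arctan2(*tool(st)[[1,0],2])),st['gripper_width'])
crop("pics/w3.png","pics/w3a.png",150,150,500,400,2)
E
```

```text
time: 4.85
tool_pos: [0.502, -0.3303, 0.0834]
tool_rot: [-0.457, 0.456, -0.539, 0.541]
contact_force: [0.2, -0.2, 1.2]
gripper_width: 0.584
[ 0.50196502 -0.33025325  0.0833988 ] -9.549310615293434 0.5844735731375532
```

View pics/w3a.png

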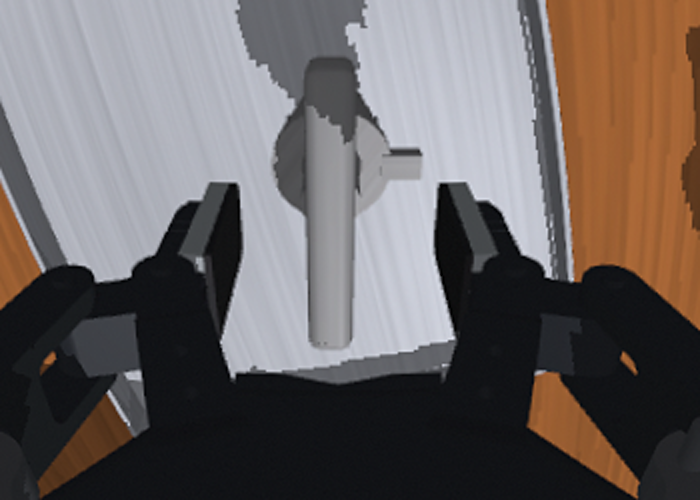

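```bash
python3 -m jog '{"offset":[[0,0.03,-0.15],[0,0,-0.15],[0,0,0],[0,0,0],[0,0,0],[0,0,0],[0,0,0],[0,0,0],[0,0,0]],"angular":[[0,0,0],[0,0,0],[0,0,0],[0,0,0],[0,0,0],[0,0,0],[0,0,0],[0,0,0],[0,0,0]],"jaw":[40,30,25,20,15,10,5,5,5]}'; python3 - <<'E'
from h import *
st=manip.state();print(st['tool_pos'],np.degrees(np.arctan2(*tool(st)[[1,0],2])),st['gripper_width']*85,st['contact_force'],st['ft_torque'])
E
```

```text
time: 5.8
tool_pos: [0.5007, -0.3281, 0.0662]
tool_rot: [0.457, -0.457, 0.54, -0.54]
contact_force: [0.2, -0.2, -2.4]
gripper_width: 0.155
[ 0.500734   -0.32807249  0.06618918] -9.57216315840868 13.160524948247286 [ 0.2240065  -0.18951392 -2.36018809] [ 0.02771817  0.01614441 -0.00226235]
```

```bash
python3 -m jog '{"offset":[[0,0,0],[0,0,0.2],[0,0,0.5],[0,0,0.7],[0,0,0.7],[0,0,0.7],[0,0,0.7],[0,0,0.5],[0,0,0.2],[0,0,0],[0,0,0],[0,0,0]],"angular":[[0,0,0],[0,0,0],[0,0,0],[0,0,0],[0,0,0],[0,0,0],[0,0,0],[0,0,0],[0,0,0],[0,0,0],[0,0,0],[0,0,0]],"jaw":[5,5,5,5,5,5,5,5,5,5,5,5]}'; python3 - <<'E'
from h import *
st=see("wrist","w4");print(st['tool_pos'],np.degrees(np.arctan2(*tool(st)[[1,0],2])),st['gripper_width']*85,st['contact_force'],st['ft_torque'])
E
```

```text
time: 7.0
tool_pos: [0.5, -0.3274, 0.2736]
tool_rot: [0.456, -0.457, 0.541, -0.538]
contact_force: [-0.9, 0.1, -3.0]
gripper_width: 0.159
[ 0.49997891 -0.32742331  0.2735657 ] -9.57238370207607 13.508339803546459 [-0.8546834   0.05183246 -2.99876807] [-0.0305207  -0.00900517  0.01926573]
```

View pics/w4.png

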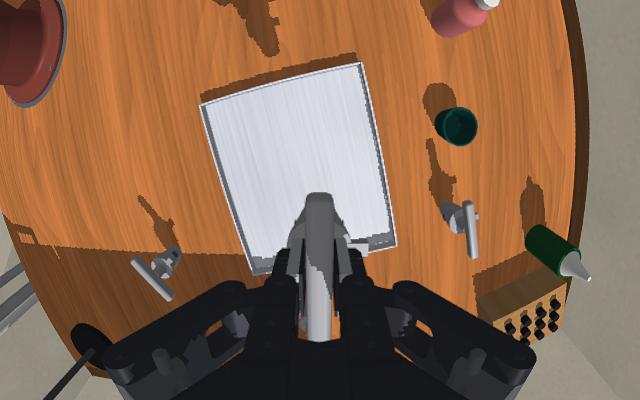

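```bash
python3 -m jog '{"offset":[[0.018,0.4,0],[0.018,0.7,0],[0.018,0.9,0],[0.018,0.9,0],[0.018,0.9,0],[0.018,0.9,0],[0.018,0.9,0],[0.018,0.8,0],[0.018,0.6,0],[0.018,0.45,0],[0,0,0],[0,0,0]],"angular":[[0,0,-0.33],[0,0,-0.33],[0,0,-0.33],[0,0,-0.33],[0,0,-0.33],[0,0,-0.33],[0,0,-0.33],[0,0,-0.33],[0,0,-0.33],[0,0,-0.33],[0,0,0],[0,0,0]],"jaw":[5,5,5,5,5,5,5,5,5,5,5,5]}'; python3 - <<'E'
from h import *
see("top","t5");see("side","s5")
st=see("wrist","w5");print(st['tool_pos'],np.degrees(np.arctan2(*tool(st)[[1,0],2])),st['gripper_width']*85,st['contact_force'],st['ft_torque'],st['joint_pos'])
crop("pics/side0.png".replace("side0","s5"),"pics/s5a.png",240,90,380,240,4)
E
```

```text
time: 8.25
tool_pos: [0.5093, 0.0445, 0.2752]
tool_rot: [0.357, -0.358, 0.61, -0.61]
contact_force: [0.9, -0.3, -3.0]
gripper_width: 0.151
[0.50959211 0.04366759 0.27560135] -29.40648915565121 13.221764646385099 [ 0.81662948  0.46741204 -2.86742769] [-0.00973088 -0.00532788  0.02715365] [-5.98996200e-02 -2.44880600e-01  1.81711626e+00 -3.74247083e-04
  1.57050521e+00  4.53340397e-01]
```

View pics/w5.png

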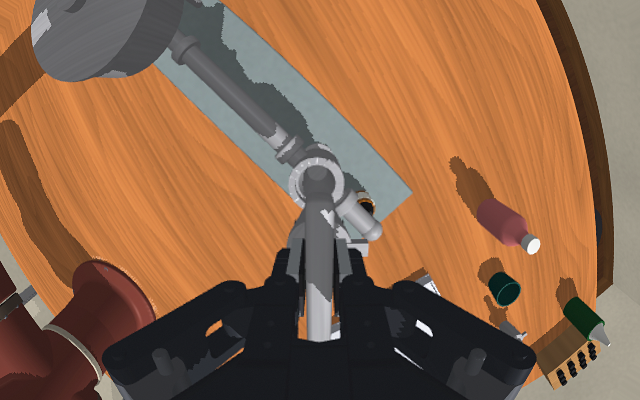

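View pics/s5a.png

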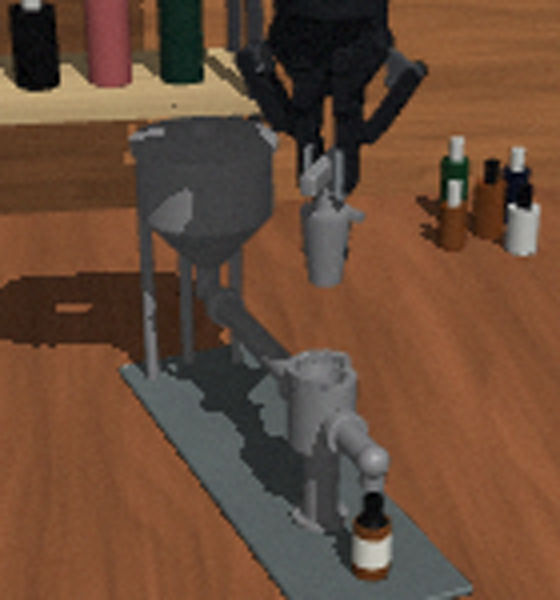

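```bash
python3 - <<'E'
from h import *
q=lambda n,p:((proj(n,p)-[240,90])*4).round(1)
print(q("side",[.5094,.044,.2125]),q("side",[.5094,.044,.2125+.092]))
print("mouth",q("side",[.5092,.0448,.142]))
# top camera: handle
print(proj("top",[.5094,.044,.30]))
E
```

```text
[322.3 276.3] [324.2 152.5]
mouth [320.4 363.4]
[279.13715982 182.02103092]
```

```bash
python3 - <<'E'
from h import *
im=cv2.imread("pics/s5.png")
x0,y0=300,120
im=cv2.resize(im[y0:195,x0:345],None,fx=8,fy=8,interpolation=cv2.INTER_CUBIC)
def ring(c,z,r,col):
    for t in np.radians(np.arange(0,360,10)):
        u=(proj("side",[c[0]+r*np.cos(t),c[1]+r*np.sin(t),z])-[x0,y0]+.5)*8-.5
        cv2.circle(im,tuple(int(v) for v in u),1,col,-1)
c=(.5094,.044); ring(c,.2125,.012,(0,0,255));ring(c,.2605,.018,(0,255,0));ring(c,.2665,.018,(0,255,255))
s=(.5092,.0448);ring(s,.142,.026,(0,0,255));ring(s,.134,.026,(0,255,255))
cv2.imwrite("pics/s5o.png",im)
E
```

```text
(no output)
```

View pics/s5o.png

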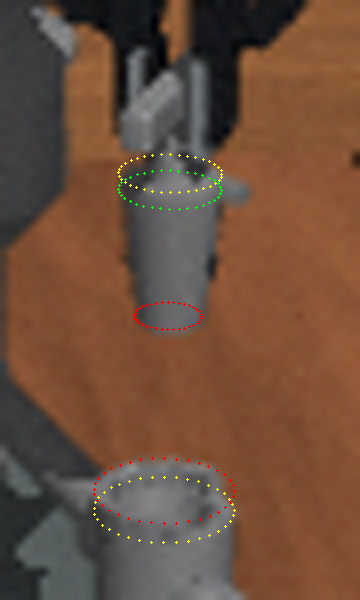

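```bash
python3 -m jog '{"offset":[[0,0.015,-0.3],[0,0,-0.4],[0,0,-0.4],[0,0,-0.4],[0,0,-0.3],[0,0,-0.2],[0,0,0],[0,0,0],[0,0,0]],"angular":[[0,0,0],[0,0,0],[0,0,0],[0,0,0],[0,0,0],[0,0,0],[0,0,0],[0,0,0],[0,0,0]],"jaw":[5,5,5,5,5,5,5,5,5]}'; python3 - <<'E'
from h import *
st=see("wrist","w6");see("side","s6");print(st['tool_pos'],np.degrees(np.arctan2(*tool(st)[[1,0],2])),st['gripper_width']*85,st['contact_force'],st['ft_torque'])
crop("pics/w6.png","pics/w6a.png",220,130,420,350,3)
E
```

```text
time: 9.3
tool_pos: [0.5106, 0.045, 0.1776]
tool_rot: [-0.358, 0.356, -0.61, 0.611]
contact_force: [-0.4, -0.5, -2.6]
gripper_width: 0.155
[0.51063999 0.04504939 0.1776481 ] -29.37507324872839 13.214844653846109 [-0.42092736 -0.48089555 -2.57380302] [-0.05080936 -0.03159552 -0.00388114]
```

View pics/w6a.png

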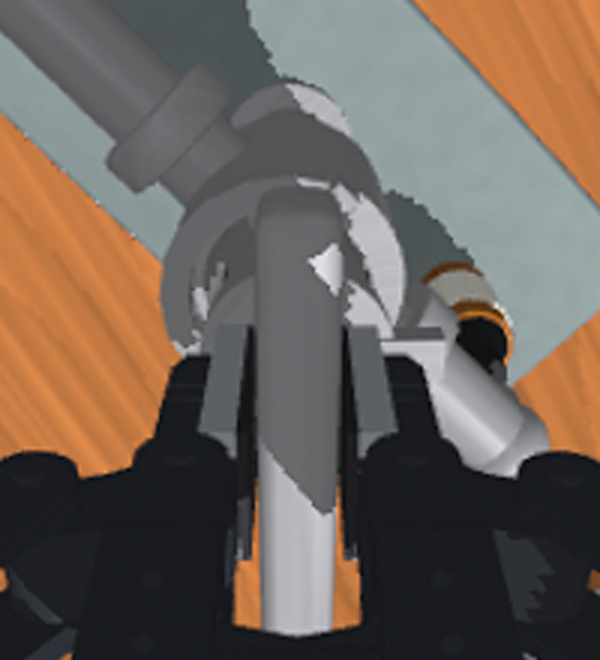

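```bash
python3 -m jog '{"offset":[[-0.015,0,-0.1],[0,0,-0.1],[0,0,-0.1],[0,0,0],[0,0,0]],"angular":[[0,0,0],[0,0,0],[0,0,0],[0,0,0],[0,0,0]],"jaw":[5,5,5,5,5]}'; python3 -m jog '{"offset":[[0,0,-0.05],[0,0,-0.05],[0,0,0],[0,0,0]],"angular":[[0,0,0],[0,0,0],[0,0,0],[0,0,0]],"jaw":[5,5,5,5]}'
```

```text
time: 9.9
tool_pos: [0.5088, 0.0452, 0.1609]
tool_rot: [0.357, -0.357, 0.611, -0.61]
contact_force: [0.4, -0.2, -2.7]
gripper_width: 0.159
time: 10.3
tool_pos: [0.5088, 0.0456, 0.156]
tool_rot: [0.357, -0.357, 0.611, -0.61]
contact_force: [-0.7, 2.9, -2.5]
gripper_width: 0.154
```

```bash
python3 -m jog '{"offset":[[0,0.01,0],[0,0,-0.02],[0,0,-0.02],[0,0,0],[0,0,0]],"angular":[[0,0,0],[0,0,0],[0,0,0],[0,0,0],[0,0,0]],"jaw":[5,5,5,5,5]}';  python3 -c "
from h import *
s=manip.state();print(s['tool_pos'],s['contact_force'],s['ft_torque'])"
```

```text
time: 10.8
tool_pos: [0.5088, 0.0459, 0.1541]
tool_rot: [0.357, -0.357, 0.611, -0.61]
contact_force: [-2.3, 4.4, -2.4]
gripper_width: 0.155
[0.50883105 0.0458515  0.15412236] [-2.33828876  4.35240114 -2.35895378] [ 0.73797576  0.39055936 -0.13161142]
```

```bash
python3 -m jog '{"offset":[[-0.01,0.02,0],[0,0,0],[0,0,0]],"angular":[[0,0,0],[0,0,0],[0,0,0]],"jaw":[5,5,5]}';  python3 -c "
from h import *
s=manip.state();print(s['tool_pos'],s['contact_force'],s['ft_torque'])"
```

```text
time: 11.1
tool_pos: [0.5089, 0.0462, 0.1545]
tool_rot: [-0.357, 0.357, -0.61, 0.611]
contact_force: [-0.5, 0.1, -1.9]
gripper_width: 0.156
[0.50885271 0.04622804 0.15447975] [-0.49531221  0.11300677 -1.90022701] [ 0.12971982  0.04319397 -0.0180389 ]
```

```bash
python3 -m jog '{"offset":[[0,0,-0.02],[0,0,-0.02],[0,0,0],[0,0,0]],"angular":[[0,0,0],[0,0,0],[0,0,0],[0,0,0]],"jaw":[5,5,5,5]}';  python3 -c "
from h import *
s=manip.state();print(s['tool_pos'],s['contact_force'],s['ft_torque'])"; python3 -m jog '{"offset":[[0,0,-0.02],[0,0,0],[0,0,0]],"angular":[[0,0,0],[0,0,0],[0,0,0]],"jaw":[5,5,5]}';  python3 -c "
from h import *
s=manip.state();print(s['tool_pos'],s['contact_force'],s['ft_torque'])"
```

```text
time: 11.5
tool_pos: [0.5087, 0.0465, 0.1523]
tool_rot: [-0.357, 0.357, -0.61, 0.611]
contact_force: [0.3, 1.3, -2.7]
gripper_width: 0.155
[0.50873593 0.04650097 0.15233418] [ 0.27335666  1.31685441 -2.65508247] [ 0.14963135 -0.08989366 -0.01210442]
time: 11.8
tool_pos: [0.5088, 0.0466, 0.1515]
tool_rot: [-0.357, 0.357, -0.61, 0.611]
contact_force: [0.6, 1.7, -1.3]
gripper_width: 0.156
[0.50876224 0.046638   0.15154254] [ 0.58108369  1.74979057 -1.33722329] [ 0.19925879 -0.07049027 -0.00492208]
```

```bash
python3 -m jog '{"offset":[[0.002,0.008,-0.02],[0,0,0],[0,0,0]],"angular":[[0,0,0],[0,0,0],[0,0,0]],"jaw":[5,5,5]}';  python3 -c "
from h import *
s=manip.state();print(s['tool_pos'],s['contact_force'],s['ft_torque'])"; python3 -m jog '{"offset":[[0,0,-0.02],[0,0,0],[0,0,0]],"angular":[[0,0,0],[0,0,0],[0,0,0]],"jaw":[5,5,5]}';  python3 -c "
from h import *
s=manip.state();print(s['tool_pos'],s['contact_force'],s['ft_torque'])"
```

```text
time: 12.1
tool_pos: [0.5088, 0.0468, 0.1509]
tool_rot: [-0.357, 0.357, -0.61, 0.611]
contact_force: [-1.8, 0.6, 4.5]
gripper_width: 0.154
[0.50884705 0.04679459 0.15092581] [-1.78619592  0.55760104  4.53003399] [-0.0880699   0.31193117  0.01173307]
time: 12.4
tool_pos: [0.5089, 0.0468, 0.1505]
tool_rot: [-0.357, 0.357, -0.61, 0.611]
contact_force: [-4.3, -0.1, 6.3]
gripper_width: 0.151
[0.50887677 0.04678922 0.15045341] [-4.33438028 -0.09023409  6.30354245] [-4.66170201e-02  6.39491202e-01  4.36336138e-04]
```

```bash
python3 -m jog '{"offset":[[-0.015,0,0],[0,0,0],[0,0,0]],"angular":[[0,0,0],[0,0,0],[0,0,0]],"jaw":[5,5,5]}';  python3 -c "
from h import *
s=manip.state();print(s['tool_pos'],s['contact_force'],s['ft_torque'])"; python3 -m jog '{"offset":[[0,0,-0.02],[0,0,0],[0,0,0]],"angular":[[0,0,0],[0,0,0],[0,0,0]],"jaw":[5,5,5]}';  python3 -c "
from h import *
s=manip.state();print(s['tool_pos'],s['contact_force'],s['ft_torque'])"
```

```text
time: 12.7
tool_pos: [0.5088, 0.0468, 0.1504]
tool_rot: [-0.358, 0.356, -0.61, 0.611]
contact_force: [-0.9, 0.2, 5.2]
gripper_width: 0.156
[0.50877477 0.04682236 0.1504485 ] [-0.89212308  0.21685145  5.18515954] [-0.05171321  0.17228323 -0.01996538]
time: 13.0
tool_pos: [0.5088, 0.0468, 0.1502]
tool_rot: [-0.357, 0.356, -0.61, 0.611]
contact_force: [-3.4, 0.3, 9.1]
gripper_width: 0.155
[0.50882244 0.04682517 0.15020558] [-3.43032716  0.29736658  9.09096662] [-0.07820753  0.49188102 -0.01023303]
```

```bash
python3 -m jog '{"offset":[[-0.014,0,-0.01],[0,0,0],[0,0,0]],"angular":[[0,0,0],[0,0,0],[0,0,0]],"jaw":[5,5,5]}';  python3 -c "
from h import *
s=manip.state();print(s['tool_pos'],s['contact_force'],s['ft_torque'])"; python3 -m jog '{"offset":[[-0.006,0,-0.012],[0,0,0],[0,0,0]],"angular":[[0,0,0],[0,0,0],[0,0,0]],"jaw":[5,5,5]}';  python3 -c "
from h import *
s=manip.state();print(s['tool_pos'],s['contact_force'],s['ft_torque'])"
```

```text
time: 13.3
tool_pos: [0.5088, 0.0468, 0.1502]
tool_rot: [-0.358, 0.356, -0.61, 0.611]
contact_force: [-1.6, 0.1, 9.6]
gripper_width: 0.153
[0.50875667 0.04683741 0.15019394] [-1.58690988  0.09620259  9.62739629] [-0.06198727  0.27865396  0.06213034]
time: 13.6
tool_pos: [0.5088, 0.0468, 0.1502]
tool_rot: [-0.358, 0.356, -0.609, 0.611]
contact_force: [-1.5, -0.3, 11.8]
gripper_width: 0.154
[0.50878994 0.04684084 0.15017536] [-1.51226001 -0.29133556 11.82052324] [0.00425623 0.39186365 0.01980668]
```

```bash
python3 -m jog '{"offset":[[-0.008,0,-0.014],[0,0,0],[0,0,0],[0,0,0]],"angular":[[0,0,0],[0,0,0],[0,0,0],[0,0,0]],"jaw":[5,5,5,5]}';  python3 -c "
from h import *
s=manip.state();print(s['tool_pos'],s['contact_force'],s['ft_torque'],np.degrees(np.arctan2(*tool(s)[[1,0],2])))"
```

```text
time: 14.0
tool_pos: [0.5088, 0.0468, 0.15]
tool_rot: [-0.359, 0.355, -0.609, 0.612]
contact_force: [-2.5, -0.5, 12.5]
gripper_width: 0.155
[0.50876715 0.04683987 0.15003989] [-2.53611074 -0.4929293  12.52688857] [ 0.00197757  0.3704745  -0.03062484] -29.373817788673794
```

```bash
python3 -m jog '{"offset":[[-0.01,0,-0.012],[0,0,0],[0,0,0],[0,0,0],[0,0,0]],"angular":[[0,0,0],[0,0,0],[0,0,0],[0,0,0],[0,0,0]],"jaw":[5,5,5,5,5]}';  python3 - <<'E'
from h import *
s=manip.state();print(s['tool_pos'],s['contact_force'],s['ft_torque'],tool(s)[:3,1])
see("side","s7");see("wrist","w7");
crop("pics/s7.png","pics/s7a.png",290,145,360,225,8)
s=manip.state();print(s['tool_pos'],s['contact_force'],s['ft_torque'])
E
```

```text
time: 14.5
tool_pos: [0.5088, 0.0468, 0.15]
tool_rot: [-0.359, 0.355, -0.609, 0.612]
contact_force: [-1.1, -0.5, 13.9]
gripper_width: 0.157
[0.50876875 0.04682732 0.15000121] [-1.09570974 -0.53135858 13.85388241] [0.01097842 0.34728649 0.01565561] [ 7.15145891e-03 -4.52252785e-04 -9.99974326e-01]
[0.50875909 0.04682495 0.14999385] [-2.21363381 -0.45203099 14.53614388] [-0.00301412  0.36090038 -0.03798268]
```

View pics/s7a.png

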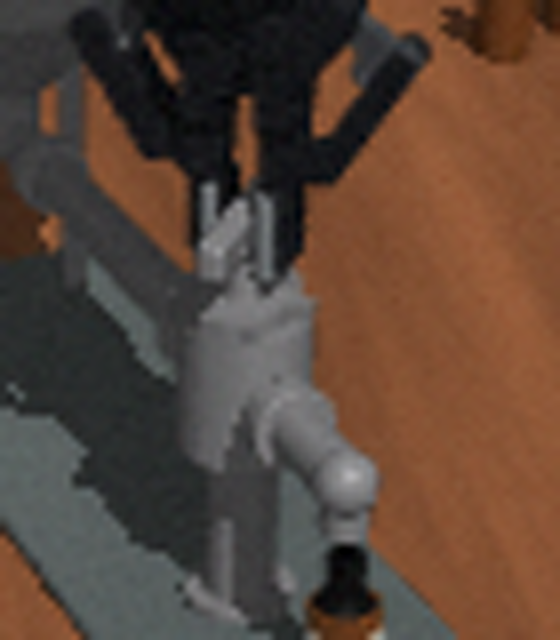

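View pics/w7.png

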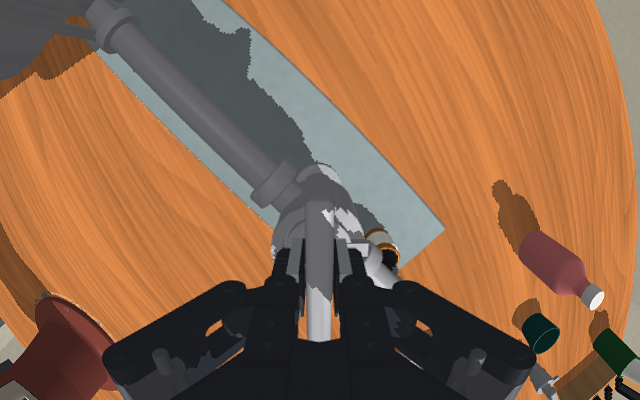

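```bash
python3 -m jog '{"offset":[[0,0,-0.003],[0,0,0],[0,0,0],[0,0,0],[0,0,0],[0,0,0]],"angular":[[0,0,0],[0,0,0],[0,0,0],[0,0,0],[0,0,0],[0,0,0]],"jaw":[5,5,5,5,5,5]}';python3 -m jog '{"offset":[[0.008,0,0.012],[0.008,0,0.012],[0,0,0],[0,0,0],[0,0,0]],"angular":[[0,0,0],[0,0,0],[0,0,0],[0,0,0],[0,0,0]],"jaw":[5,5,5,5,5]}';  python3 -c "
from h import *
s=manip.state();print(s['tool_pos'],s['contact_force'],s['ft_torque'],np.degrees(np.arctan2(*tool(s)[[1,0],2])))"
```

```text
time: 15.2
tool_pos: [0.5088, 0.0468, 0.15]
tool_rot: [-0.359, 0.355, -0.609, 0.612]
contact_force: [-1.2, 0.4, 14.7]
gripper_width: 0.156
time: 15.7
tool_pos: [0.5088, 0.0468, 0.15]
tool_rot: [-0.358, 0.355, -0.609, 0.612]
contact_force: [-1.8, -0.5, 12.6]
gripper_width: 0.153
[0.50879733 0.04681658 0.15003606] [-1.84275437 -0.47043386 12.55755722] [-0.03013149  0.30284909  0.01891816] -29.3761199590966
```

```bash
python3 -m jog '{"offset":[[0.002,0,0.02],[0.002,0,0.01],[0,0,0],[0,0,0],[0,0,0]],"angular":[[0,0,0],[0,0,0],[0,0,0],[0,0,0],[0,0,0]],"jaw":[5,5,5,5,5]}';  python3 -c "
from h import *
s=manip.state();print(s['tool_pos'],s['contact_force'],s['ft_torque'],np.degrees(np.arctan2(*tool(s)[[1,0],2])))"
```

```text
time: 16.2
tool_pos: [0.5087, 0.0468, 0.15]
tool_rot: [-0.358, 0.356, -0.61, 0.611]
contact_force: [0.9, -0.8, 6.3]
gripper_width: 0.153
[0.50868129 0.04682559 0.1500452 ] [ 0.91642259 -0.76395757  6.31438616] [-0.06714325 -0.33855964 -0.03103328] -29.377492781843905
```

```bash
python3 -m jog '{"offset":[[0,0,0.004],[0,0,0],[0,0,0],[0,0,0],[0,0,0],[0,0,0]],"angular":[[0,0,0],[0,0,0.3],[0,0,0.4],[0,0,0.4],[0,0,0.4],[0,0,0]],"jaw":[5,5,5,5,5,5]}';  python3 -c "
from h import *
s=manip.state();print(s['tool_pos'],s['contact_force'],s['ft_torque'],np.degrees(np.arctan2(*tool(s)[[1,0],2])))"
```

```text
time: 16.8
tool_pos: [0.5084, 0.0469, 0.15]
tool_rot: [-0.405, 0.403, -0.58, 0.581]
contact_force: [2.8, -0.1, 6.0]
gripper_width: 0.152
[0.50844805 0.04689328 0.15004261] [ 2.81591485 -0.09559237  5.971198  ] [-0.0527114  -0.21838395  0.02712339] -20.34684060544609
```

```bash
python3 -m jog '{"offset":[[0.01,0,0],[0,0,0],[0.005,0,0],[0,0,0],[0,0,0],[0,0,0],[0,0,0]],"angular":[[0,0,0.4],[0,0,0.4],[0,0,0.4],[0,0,0.4],[0,0,0.4],[0,0,0],[0,0,0]],"jaw":[5,5,5,5,5,5,5]}';  python3 -c "
from h import *
s=manip.state();print(s['tool_pos'],s['contact_force'],s['ft_torque'],np.degrees(np.arctan2(*tool(s)[[1,0],2])))"
```

```text
time: 17.5
tool_pos: [0.5082, 0.047, 0.1498]
tool_rot: [-0.462, 0.462, -0.535, 0.535]
contact_force: [-1.4, -0.2, 8.8]
gripper_width: 0.151
[0.50824474 0.04701254 0.14983801] [-1.4002562  -0.24660782  8.84223949] [-0.03244473  0.31962448 -0.08426224] -8.375010122975315
```

```bash
python3 -m jog '{"offset":[[-0.004,0,0.016],[0,0,0],[0,0,0],[0,0,0],[0,0,0],[0,0,0]],"angular":[[0,0,0],[0,0,0.3],[0,0,0.4],[0,0,0.4],[0,0,0.2],[0,0,0]],"jaw":[5,5,5,5,5,5]}';  python3 -c "
from h import *
s=manip.state();print(s['tool_pos'],s['contact_force'],s['ft_torque'],np.degrees(np.arctan2(*tool(s)[[1,0],2])))"
```

```text
time: 18.1
tool_pos: [0.508, 0.047, 0.1501]
tool_rot: [-0.498, 0.497, -0.502, 0.503]
contact_force: [-0.2, 0.2, 5.8]
gripper_width: 0.156
[0.50799552 0.04698313 0.15007259] [-0.20466986  0.22055577  5.8170104 ] [-0.00568026  0.07266019 -0.03981239] -0.5690709196827777
```

```bash
python3 -m jog '{"offset":[[0,0,0.004],[0,0,0],[0,0,0],[0,0,0],[0,0,0],[0,0,0]],"angular":[[0,0,0.3],[0,0,0.4],[0,0,0.4],[0,0,0.4],[0,0,0.2],[0,0,0]],"jaw":[5,5,5,5,5,5]}';  python3 -c "
from h import *
s=manip.state();print(s['tool_pos'],s['contact_force'],s['ft_torque'],np.degrees(np.arctan2(*tool(s)[[1,0],2])))"
```

```text
time: 18.7
tool_pos: [0.5077, 0.047, 0.1501]
tool_rot: [0.54, -0.54, 0.456, -0.456]
contact_force: [-1.5, 0.5, 5.4]
gripper_width: 0.15
[0.50774651 0.0469961  0.15012519] [-1.46184157  0.45396506  5.37246889] [-0.03013526  0.15137703 -0.04556339] 9.63538023182404
```

```bash
python3 -m jog '{"offset":[[-0.004,0,0],[0,0,0],[0,0,0],[0,0,0]],"angular":[[0,0,0.3],[0,0,0.3],[0,0,0.1],[0,0,0]],"jaw":[5,5,5,5]}';  python3 -c "
from h import *
s=manip.state();print(s['tool_pos'],s['contact_force'],s['ft_torque'],np.degrees(np.arctan2(*tool(s)[[1,0],2])))"; python3 -m jog '{"offset":[[0,0,0],[0,0,0],[0,0,0]],"angular":[[0,0,0.1],[0,0,0],[0,0,0]],"jaw":[5,5,5]}';  python3 -c "
from h import *
s=manip.state();print(s['tool_pos'],s['contact_force'],s['ft_torque'],np.degrees(np.arctan2(*tool(s)[[1,0],2])))"
```

```text
time: 19.1
tool_pos: [0.5076, 0.047, 0.1502]
tool_rot: [0.557, -0.556, 0.436, -0.436]
contact_force: [-0.4, 0.7, 6.1]
gripper_width: 0.153
[0.50762676 0.0469838  0.15015475] [-0.39032262  0.68943807  6.09281386] [ 0.02887576  0.12600342 -0.05565759] 13.825339005317625
time: 19.4
tool_pos: [0.5076, 0.047, 0.1501]
tool_rot: [0.559, -0.559, 0.433, -0.433]
contact_force: [-1.0, -0.1, 5.9]
gripper_width: 0.154
[0.50759075 0.04696378 0.15011482] [-1.01464529 -0.05535158  5.87456356] [-0.00658886  0.07513807 -0.04835749] 14.417400605340386
```

```bash
python3 -m jog '{"offset":[[0,0,0],[0,0,0]],"angular":[[0,0,0.1],[0,0,0]],"jaw":[5,5]}';  python3 -c "
from h import *
s=manip.state();print(s['contact_force'],s['ft_torque'],np.degrees(np.arctan2(*tool(s)[[1,0],2])))"; python3 -m jog '{"offset":[[0,0,0],[0,0,0]],"angular":[[0,0,0.1],[0,0,0]],"jaw":[5,5]}';  python3 -c "
from h import *
s=manip.state();print(s['contact_force'],s['ft_torque'],np.degrees(np.arctan2(*tool(s)[[1,0],2])))"
```

```text
time: 19.6
tool_pos: [0.5076, 0.047, 0.1501]
tool_rot: [0.561, -0.561, 0.43, -0.431]
contact_force: [-2.1, -0.1, 6.3]
gripper_width: 0.154
[-2.08150929 -0.07808312  6.34525417] [-0.02881911  0.09834807 -0.05569611] 15.029475193169876
time: 19.8
tool_pos: [0.5076, 0.0469, 0.1501]
tool_rot: [0.563, -0.563, 0.427, -0.428]
contact_force: [-0.8, 1.2, 5.9]
gripper_width: 0.155
[-0.78717151  1.2305053   5.88277935] [-0.02198361  0.10142485 -0.04475002] 15.622697408693892
```

```bash
python3 -m jog '{"offset":[[0,0,0],[0,0,0]],"angular":[[0,0,0.1],[0,0,0]],"jaw":[5,5]}';  python3 -c "
from h import *
s=manip.state();print(s['contact_force'],s['ft_torque'],np.degrees(np.arctan2(*tool(s)[[1,0],2])))"; python3 -m jog '{"offset":[[0,0,0],[0,0,0]],"angular":[[0,0,0.05],[0,0,0]],"jaw":[5,5]}';  python3 -c "
from h import *
s=manip.state();print(s['contact_force'],s['ft_torque'],np.degrees(np.arctan2(*tool(s)[[1,0],2])))"
```

```text
time: 20.0
tool_pos: [0.5076, 0.047, 0.1501]
tool_rot: [0.566, -0.566, 0.424, -0.425]
contact_force: [-0.5, 0.4, 5.2]
gripper_width: 0.153
[-0.51890349  0.37595519  5.24766801] [-0.01951061  0.11809478 -0.07756991] 16.225673641657803
time: 20.2
tool_pos: [0.5075, 0.0469, 0.1501]
tool_rot: [0.567, -0.567, 0.423, -0.423]
contact_force: [-0.7, 0.2, 6.2]
gripper_width: 0.153
[-0.65576348  0.18368352  6.22136733] [-0.01813864  0.11260102 -0.10569247] 16.509698352197155
```

```bash
python3 -m jog '{"offset":[[0,0,0],[0,0,0]],"angular":[[0,0,0.05],[0,0,0]],"jaw":[5,5]}';  python3 -c "
from h import *
s=manip.state();print(s['contact_force'],s['ft_torque'],np.degrees(np.arctan2(*tool(s)[[1,0],2])))"; python3 -m jog '{"offset":[[0,0,0],[0,0,0]],"angular":[[0,0,0.05],[0,0,0]],"jaw":[5,5]}';  python3 -c "
from h import *
s=manip.state();print(s['contact_force'],s['ft_torque'],np.degrees(np.arctan2(*tool(s)[[1,0],2])))"
```

```text
time: 20.4
tool_pos: [0.5076, 0.0469, 0.1501]
tool_rot: [0.568, -0.568, 0.421, -0.422]
contact_force: [-0.4, -0.6, 5.6]
gripper_width: 0.155
[-0.3725824  -0.61357945  5.57180597] [-0.01222962  0.1808131  -0.10698687] 16.80351100793094
time: 20.6
tool_pos: [0.5076, 0.0469, 0.1501]
tool_rot: [0.569, -0.569, 0.42, -0.42]
contact_force: [-0.5, 0.1, 5.8]
gripper_width: 0.156
[-0.50521883  0.06225974  5.79025981] [-0.11172754  0.15440016 -0.16055284] 17.098189869500384
```

```bash
python3 -m jog '{"offset":[[0,0,0],[0,0,0],[0,0,0]],"angular":[[0,0,0.02],[0,0,0],[0,0,0]],"jaw":[5,5,5]}';  python3 -c "
from h import *
s=manip.state();print(s['contact_force'],s['ft_torque'],np.degrees(np.arctan2(*tool(s)[[1,0],2])))"; python3 -m jog '{"offset":[[0.004,0,0],[0,0,0],[0,0,-0.004],[0,0,0],[0,0,0],[0,0,0],[0,0,0]],"angular":[[0,0,-0.2],[0,0,-0.4],[0,0,-0.4],[0,0,-0.4],[0,0,-0.4],[0,0,-0.2],[0,0,0]],"jaw":[5,5,5,5,5,5,5]}';  python3 -c "
from h import *
s=manip.state();print(s['tool_pos'],s['contact_force'],s['ft_torque'],np.degrees(np.arctan2(*tool(s)[[1,0],2])))"
```

```text
time: 20.9
tool_pos: [0.5075, 0.0469, 0.1501]
tool_rot: [0.569, -0.569, 0.419, -0.42]
contact_force: [-0.9, -0.9, 6.2]
gripper_width: 0.154
[-0.94037182 -0.85566075  6.17830084] [-0.06866165  0.16825863 -0.24283367] 17.208091782210083
time: 21.6
tool_pos: [0.5079, 0.047, 0.15]
tool_rot: [0.522, -0.522, 0.476, -0.477]
contact_force: [-1.2, -0.5, 6.5]
gripper_width: 0.155
[0.5078567  0.04701879 0.15004517] [-1.19979091 -0.51569726  6.5137607 ] [-0.02293581  0.14247397 -0.00181747] 5.241257984179931
```

```bash
python3 -m jog '{"offset":[[0,0,0.006],[0,0,0],[0,0,0],[0,0,0],[0,0,0],[0,0,0]],"angular":[[0,0,-0.4],[0,0,-0.4],[0,0,-0.4],[0,0,-0.4],[0,0,-0.4],[0,0,0]],"jaw":[5,5,5,5,5,5]}';  python3 -c "
from h import *
s=manip.state();print(s['tool_pos'],s['contact_force'],s['ft_torque'],np.degrees(np.arctan2(*tool(s)[[1,0],2])))"
```

```text
time: 22.2
tool_pos: [0.5081, 0.047, 0.1502]
tool_rot: [-0.47, 0.469, -0.528, 0.529]
contact_force: [-0.3, -0.4, 5.4]
gripper_width: 0.152
[0.50808946 0.04701549 0.15022111] [-0.33020699 -0.37502378  5.44256541] [-0.00341522 -0.15923981  0.00475642] -6.743801436689999
```

```bash
python3 -m jog '{"offset":[[0.004,0,0],[0,0,0],[0.004,0,0],[0,0,0],[0,0,0],[0,0,0]],"angular":[[0,0,-0.4],[0,0,-0.4],[0,0,-0.4],[0,0,-0.4],[0,0,-0.4],[0,0,0]],"jaw":[5,5,5,5,5,5]}';  python3 -c "
from h import *
s=manip.state();print(s['tool_pos'],s['contact_force'],s['ft_torque'],np.degrees(np.arctan2(*tool(s)[[1,0],2])))"
```

```text
time: 22.8
tool_pos: [0.5084, 0.0469, 0.1502]
tool_rot: [-0.412, 0.412, -0.574, 0.575]
contact_force: [1.1, -0.6, 5.0]
gripper_width: 0.152
[0.50842579 0.04694099 0.15019056] [ 1.11915015 -0.61255654  4.96145361] [-8.79068342e-02 -1.32186444e-01  1.23630875e-04] -18.713395708409546
```

```bash
python3 -m jog '{"offset":[[0.006,0,0],[0,0,0],[0.006,0,0],[0,0,0],[0,0,0],[0,0,0]],"angular":[[0,0,-0.4],[0,0,-0.4],[0,0,-0.4],[0,0,-0.4],[0,0,-0.4],[0,0,0]],"jaw":[5,5,5,5,5,5]}';  python3 -c "
from h import *
s=manip.state();print(s['tool_pos'],s['contact_force'],s['ft_torque'],np.degrees(np.arctan2(*tool(s)[[1,0],2])))"
```

```text
time: 23.4
tool_pos: [0.5088, 0.0468, 0.1501]
tool_rot: [-0.35, 0.35, -0.614, 0.615]
contact_force: [-0.1, -1.2, 5.1]
gripper_width: 0.158
[0.50878518 0.0468001  0.15014907] [-0.05391246 -1.18568862  5.09881202] [-0.15906836  0.03338085  0.00471146] -30.709710803771895
```

```bash
python3 -m jog '{"offset":[[0.006,-0.005,0],[0,0,0],[0,-0.004,0],[0,0,0],[0,0,0],[0,0,0]],"angular":[[0,0,-0.4],[0,0,-0.4],[0,0,-0.4],[0,0,-0.4],[0,0,-0.4],[0,0,0]],"jaw":[5,5,5,5,5,5]}';  python3 -c "
from h import *
s=manip.state();print(s['tool_pos'],s['contact_force'],s['ft_torque'],np.degrees(np.arctan2(*tool(s)[[1,0],2])))"
```

```text
time: 24.0
tool_pos: [0.509, 0.0466, 0.1501]
tool_rot: [-0.284, 0.284, -0.648, 0.648]
contact_force: [-0.3, -0.0, 6.1]
gripper_width: 0.154
[0.5090068  0.04658421 0.15008486] [-0.3484704  -0.01652086  6.13783404] [-0.01642236  0.04924053  0.01143603] -42.70414681403972
```

```bash
python3 -m jog '{"offset":[[0.004,-0.004,0.004],[0,0,0],[0,-0.004,0],[0,0,0],[0,0,0],[0,0,0]],"angular":[[0,0,-0.4],[0,0,-0.4],[0,0,-0.4],[0,0,-0.4],[0,0,-0.4],[0,0,0]],"jaw":[5,5,5,5,5,5]}';  python3 -c "
from h import *
s=manip.state();print(s['tool_pos'],s['contact_force'],s['ft_torque'],np.degrees(np.arctan2(*tool(s)[[1,0],2])))"
```

```text
time: 24.6
tool_pos: [0.5092, 0.0463, 0.1502]
tool_rot: [0.215, -0.214, 0.674, -0.674]
contact_force: [0.5, 0.1, 3.6]
gripper_width: 0.158
[0.50922842 0.04633276 0.15019287] [0.52805431 0.14718498 3.56668392] [ 0.0765     -0.03489959  0.00457491] -54.70156933441053
```

```bash
python3 -m jog '{"offset":[[0.004,-0.004,-0.006],[0,0,0],[0,-0.004,0],[0,0,0],[0,0,0],[0,0,0]],"angular":[[0,0,-0.4],[0,0,-0.4],[0,0,-0.4],[0,0,-0.4],[0,0,-0.4],[0,0,0]],"jaw":[5,5,5,5,5,5]}';  python3 -c "
from h import *
s=manip.state();print(s['tool_pos'],s['contact_force'],s['ft_torque'],np.degrees(np.arctan2(*tool(s)[[1,0],2])))"
```

```text
time: 25.2
tool_pos: [0.5094, 0.046, 0.1501]
tool_rot: [0.143, -0.143, 0.693, -0.692]
contact_force: [-0.1, -0.1, 6.2]
gripper_width: 0.156
[0.5093968  0.04602937 0.15005991] [-0.14050292 -0.11479181  6.23180928] [0.12058715 0.0095017  0.00538396] -66.69604759480964
```

```bash
python3 -m jog '{"offset":[[0.002,-0.004,0],[0,0,0],[0,0,0],[0,0,0]],"angular":[[0,0,-0.3],[0,0,-0.3],[0,0,-0.3],[0,0,0]],"jaw":[5,5,5,5]}';  python3 -c "
from h import *
s=manip.state();print(s['tool_pos'],s['contact_force'],s['ft_torque'],np.degrees(np.arctan2(*tool(s)[[1,0],2])))"; python3 -m jog '{"offset":[[0,0,0],[0,0,0]],"angular":[[0,0,-0.1],[0,0,0]],"jaw":[5,5]}';  python3 -c "
from h import *
s=manip.state();print(s['contact_force'],s['ft_torque'],np.degrees(np.arctan2(*tool(s)[[1,0],2])))"
```

```text
time: 25.6
tool_pos: [0.5095, 0.0459, 0.1501]
tool_rot: [0.11, -0.11, 0.699, -0.698]
contact_force: [-0.4, 0.4, 6.1]
gripper_width: 0.154
[0.50945326 0.0458788  0.15006433] [-0.39910031  0.38698706  6.08014391] [0.18514307 0.08653962 0.00287424] -72.08468496217988
time: 25.8
tool_pos: [0.5094, 0.0459, 0.1501]
tool_rot: [0.107, -0.106, 0.699, -0.699]
contact_force: [-0.4, 0.7, 5.8]
gripper_width: 0.154
[-0.36378906  0.68946293  5.79292267] [0.10942132 0.08661792 0.04534644] -72.66043355067929
```

```bash
python3 -m jog '{"offset":[[0,0,0],[0,0,0]],"angular":[[0,0,-0.1],[0,0,0]],"jaw":[5,5]}';  python3 -c "
from h import *
s=manip.state();print(s['contact_force'],s['ft_torque'],np.degrees(np.arctan2(*tool(s)[[1,0],2])))"; python3 -m jog '{"offset":[[0,0,0],[0,0,0]],"angular":[[0,0,-0.1],[0,0,0]],"jaw":[5,5]}';  python3 -c "
from h import *
s=manip.state();print(s['contact_force'],s['ft_torque'],np.degrees(np.arctan2(*tool(s)[[1,0],2])))"
```

```text
time: 26.0
tool_pos: [0.5094, 0.0459, 0.15]
tool_rot: [0.103, -0.103, 0.7, -0.699]
contact_force: [-1.3, 1.6, 5.3]
gripper_width: 0.152
[-1.26009334  1.58470424  5.33356265] [0.11964634 0.09856422 0.02816538] -73.2580440413501
time: 26.2
tool_pos: [0.5095, 0.0459, 0.1501]
tool_rot: [0.099, -0.099, 0.7, -0.7]
contact_force: [-0.7, 0.5, 5.8]
gripper_width: 0.153
[-0.68202615  0.50188484  5.80203787] [0.09155886 0.1220123  0.00056486] -73.85721867397383
```

```bash
python3 -m jog '{"offset":[[0,0,0],[0,0,0]],"angular":[[0,0,-0.1],[0,0,0]],"jaw":[5,5]}';  python3 -c "
from h import *
s=manip.state();print(s['contact_force'],s['ft_torque'],np.degrees(np.arctan2(*tool(s)[[1,0],2])))"; python3 -m jog '{"offset":[[0,0,0],[0,0,0]],"angular":[[0,0,-0.06],[0,0,0]],"jaw":[5,5]}';  python3 -c "
from h import *
s=manip.state();print(s['contact_force'],s['ft_torque'],np.degrees(np.arctan2(*tool(s)[[1,0],2])))"
```

```text
time: 26.4
tool_pos: [0.5095, 0.0458, 0.1501]
tool_rot: [0.096, -0.095, 0.701, -0.7]
contact_force: [-1.0, 0.4, 5.2]
gripper_width: 0.156
[-0.99750693  0.35029475  5.174945  ] [0.16134446 0.09237771 0.0757733 ] -74.46125704391032
time: 26.6
tool_pos: [0.5095, 0.0458, 0.1501]
tool_rot: [0.094, -0.093, 0.701, -0.701]
contact_force: [-0.5, 1.4, 5.9]
gripper_width: 0.153
[-0.5059199   1.4228468   5.85783026] [0.06375658 0.12856259 0.08375444] -74.81768064186063
```

```bash
python3 -m jog '{"offset":[[0,0,0],[0,0,0]],"angular":[[0,0,-0.06],[0,0,0]],"jaw":[5,5]}';  python3 -c "
from h import *
s=manip.state();print(s['contact_force'],s['ft_torque'],np.degrees(np.arctan2(*tool(s)[[1,0],2])))"; python3 -m jog '{"offset":[[0,0,0],[0,0,0]],"angular":[[0,0,-0.05],[0,0,0]],"jaw":[5,5]}';  python3 -c "
from h import *
s=manip.state();print(s['contact_force'],s['ft_torque'],np.degrees(np.arctan2(*tool(s)[[1,0],2])))"
```

```text
time: 26.8
tool_pos: [0.5095, 0.0458, 0.1501]
tool_rot: [0.091, -0.091, 0.701, -0.701]
contact_force: [-0.6, 0.8, 5.6]
gripper_width: 0.153
[-0.6445434   0.84584482  5.64273142] [0.13435352 0.08906928 0.10078809] -75.1770556622959
time: 27.0
tool_pos: [0.5095, 0.0458, 0.1501]
tool_rot: [0.09, -0.089, 0.702, -0.701]
contact_force: [-0.8, 0.0, 6.9]
gripper_width: 0.156
[-0.7794996   0.02323388  6.86154209] [0.12484749 0.03421585 0.09300586] -75.4646583658426
```

```bash
python3 -m jog '{"offset":[[0,0,0.004],[0,0,0]],"angular":[[0,0,-0.05],[0,0,0]],"jaw":[5,5]}';  python3 -c "
from h import *
s=manip.state();print(s['contact_force'],s['ft_torque'],np.degrees(np.arctan2(*tool(s)[[1,0],2])))"; python3 -m jog '{"offset":[[0,0,0],[0,0,0]],"angular":[[0,0,-0.05],[0,0,0]],"jaw":[5,5]}';  python3 -c "
from h import *
s=manip.state();print(s['contact_force'],s['ft_torque'],np.degrees(np.arctan2(*tool(s)[[1,0],2])))"
```

```text
time: 27.2
tool_pos: [0.5095, 0.0458, 0.1501]
tool_rot: [0.088, -0.087, 0.702, -0.702]
contact_force: [0.8, 0.8, 5.5]
gripper_width: 0.157
[0.77669897 0.83677175 5.46911133] [0.19006955 0.02199801 0.19137132] -75.78914046719748
time: 27.4
tool_pos: [0.5095, 0.0458, 0.15]
tool_rot: [0.086, -0.085, 0.702, -0.702]
contact_force: [-0.4, 1.1, 5.6]
gripper_width: 0.156
[-0.43794692  1.09439776  5.60990699] [ 0.13431214 -0.00232748  0.14186291] -76.09083038608786
```

```bash
python3 -m jog '{"offset":[[0,0,0],[0,0,0],[0,0,0],[0,0,0],[0,0,0],[0,0,0]],"angular":[[0,0,0],[0,0,0],[0,0,0],[0,0,0],[0,0,0],[0,0,0]],"jaw":[16,20,30,40,40,40]}';  python3 - <<'E'
from h import *
s=see("wrist","w8");print(s['tool_pos'],s['contact_force'],s['ft_torque'],np.degrees(np.arctan2(*tool(s)[[1,0],2])))
crop("pics/w8.png","pics/w8a.png",170,130,470,400,2.5)
E
```

```text
time: 28.0
tool_pos: [0.5092, 0.0456, 0.1496]
tool_rot: [0.085, -0.085, 0.702, -0.702]
contact_force: [0.1, 0.0, 1.2]
gripper_width: 0.467
[0.50919149 0.04556948 0.14961579] [0.1206272  0.0032213  1.22093846] [-0.02100568 -0.00511903  0.03479209] -76.17259896252895
```

View pics/w8a.png

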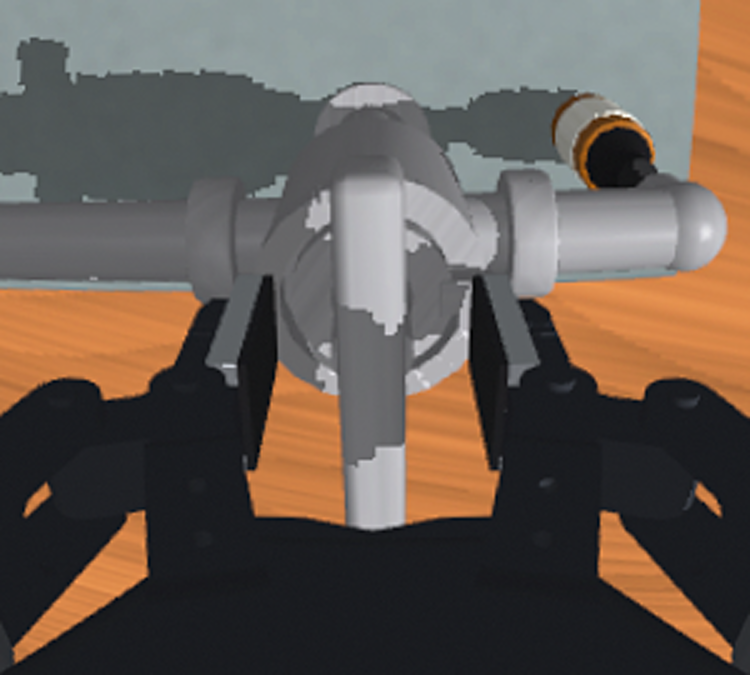

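```bash
python3 -m jog '{"offset":[[0,0,0.2],[0,0,0.4],[0,0,0.6],[0,0,0.6],[0,0,0.6],[0,0,0.3],[0,0,0],[0,0,0],[0,0,0]],"angular":[[0,0,0],[0,0,0],[0,0,0],[0,0,0],[0,0,0],[0,0,0],[0,0,0],[0,0,0],[0,0,0]],"jaw":[45,45,50,60,60,60,60,60,60]}';  python3 - <<'E'
from h import *
s=see("wrist","w9");see("side","s9");see("top","t9");print(s['tool_pos'],s['contact_force'],np.degrees(np.arctan2(*tool(s)[[1,0],2])))
crop("pics/w9.png","pics/w9a.png",260,110,400,240,5)
crop("pics/s9.png","pics/s9a.png",290,145,360,225,7)
E
```

```text
time: 28.95
tool_pos: [0.5084, 0.0456, 0.2825]
tool_rot: [0.084, -0.086, 0.702, -0.702]
contact_force: [0.4, 0.3, 0.6]
gripper_width: 0.703
[0.50843712 0.04563134 0.28251346] [0.41171013 0.2582789  0.60919256] -76.17371937367778
```

View pics/w9a.png

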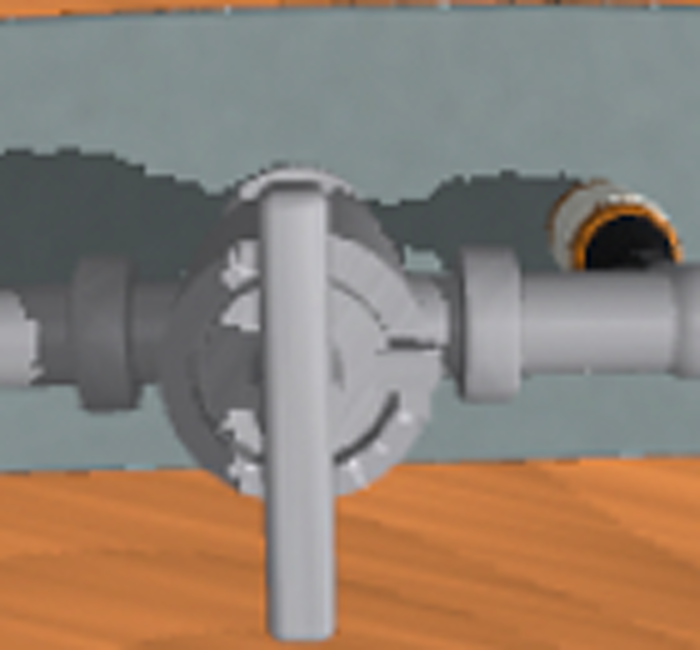

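View pics/s9a.png

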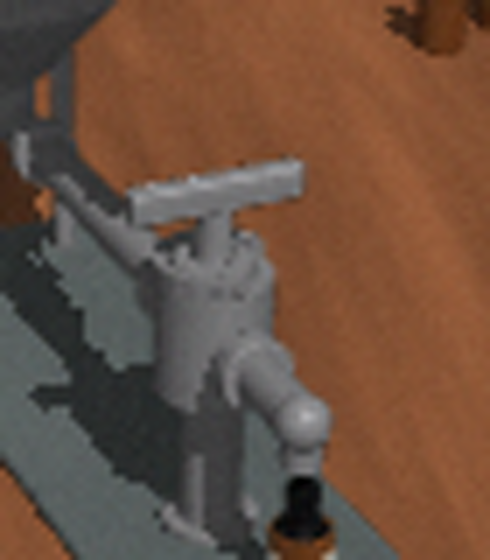

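View pics/t9.png

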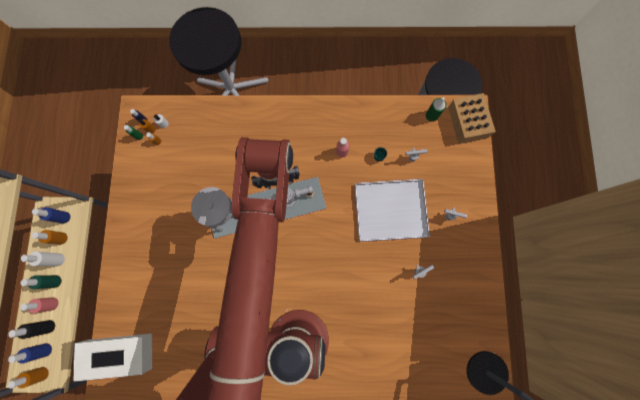

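```bash
python3 - <<'E'
from h import *
st=load("w9");im0=cv2.imread("pics/w9.png")
f=lambda p:(260+(p[0]+.5)/5-.5,110+(p[1]+.5)/5-.5)
a=at("wrist",*f((295,187)),.180,st);b=at("wrist",*f((300,640)),.180,st)
print(a,b,np.linalg.norm(a-b),(a+b)/2,np.degrees(np.arctan2(*(a-b)[[1,0]])))
x0,y0,k=290,140,9
im=cv2.resize(im0[y0:215,x0:365],None,fx=k,fy=k,interpolation=cv2.INTER_CUBIC)
c=np.array([.5090,.0455])
cv2.imwrite("pics/w9z.png",im)
def dr(yaw,x,y,z,col):
    P=np.r_[c,0]+R.from_euler('z',yaw,degrees=True).apply([x,y,0]);P[2]=z
    u=(proj("wrist",P,st)-[x0,y0]+.5)*k-.5; cv2.circle(im,tuple(int(v) for v in u),2,col,-1)
for t in np.linspace(0,2*np.pi,60): 
    dr(0,.026*np.cos(t),.026*np.sin(t),.142,(0,0,255)); dr(0,.018*np.cos(t),.018*np.sin(t),.142,(0,255,0))
for s in np.linspace(0,1,6):
    for x in(-.004,.004): dr(15.7,x,-.018-.009*s,.143,(255,0,0))
cv2.imwrite("pics/w9o.png",im)
E
```

```text
[0.54851896 0.05610771 0.18      ] [0.47184486 0.03631887 0.18      ] 0.07918659004579551 [0.51018191 0.04621329 0.18      ] 14.471681727287967
```

View pics/w9z.png

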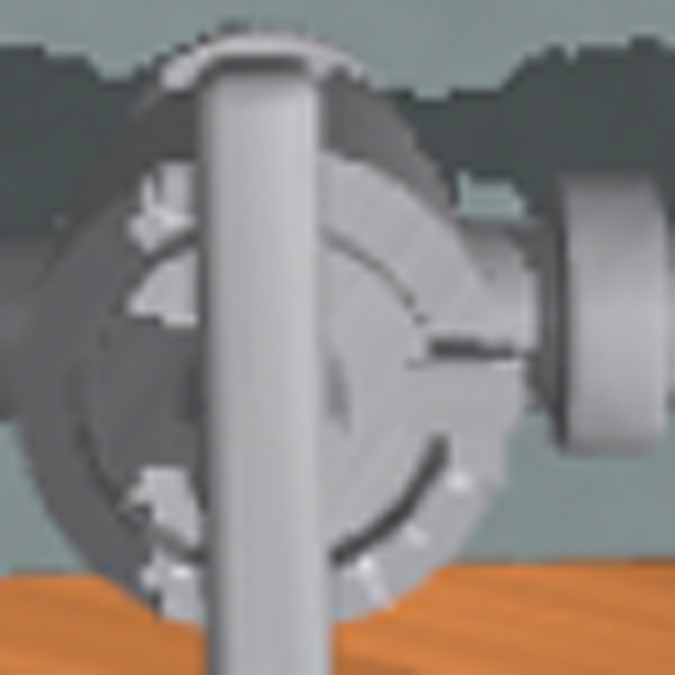

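View pics/w9o.png

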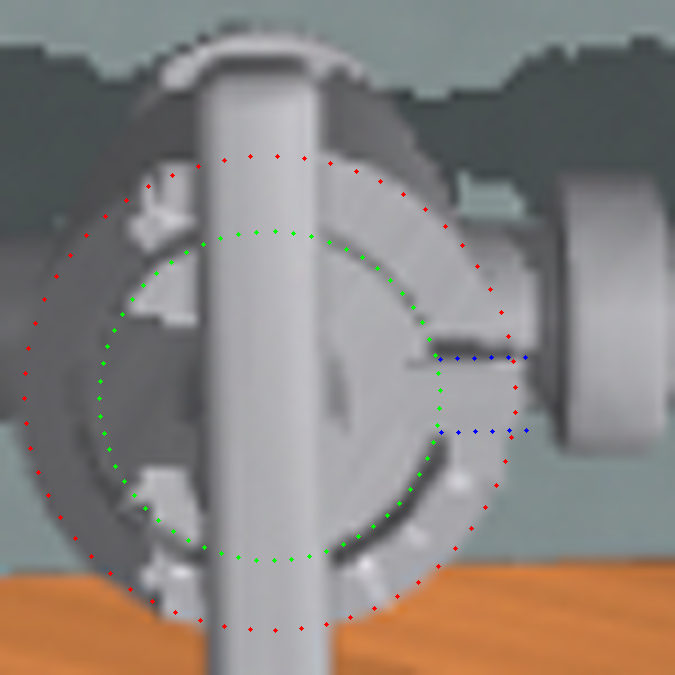

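```bash
python3 -c "
from plant import manip
print(manip.job_done(), manip.state()['time'])"
```

```text
the job is handed in; nothing more can be done
the job is handed in; nothing more can be done
```

The plug is in the cock, shut and fully home as far as my checks show, and let go. The job is handed in at about 29 s of the 72 s allowed.

- **Plug taken:** it is the one that stood in the tray, farthest to the robot's left.
- **Seating:** I lowered it half open. It bottomed at a tool height of 0.150 m, against about 0.151 m predicted for home. I held about 14.5 N on it for roughly a second, then eased to between 5 and 6 N.
- **Open stop:** turning open, the moment rose to about 0.24 N m at the stop.
- **Shut stop:** turning back, it rose to between 0.14 and 0.19 N m at the stop. The two stops came about 90° apart.
- **Push while turning:** it mostly stayed at 5 to 6.5 N. It strayed briefly to 8.8 N partway open and to 3.6 N on the way back. The tool height changed by less than 0.5 mm throughout.
- **Last look after letting go:** the lug lies against the shut stop with no visible gap, and its top is level with the rim as it should be when home. The arm is clear, and the bottles and the ink pot look unmoved.
- **One disagreement:** the handle bar alone measured 14.5°, while the base plate and lug gave about 15.7°. I put the difference down to camera error.

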